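# Seat the proud tube and start the dry-block heater

### The job

One of the six capped tubes in the dry-block heater stands proud of the others: press it gently down with the fingertips until it is fully home like the rest, then gently press the oblong start key fully down and let it come back up. Do not grip or lift any tube, and do not touch the other tubes or the two small round keys or disturb anything else standing about.

Things in the scene. Friction and masses are not known exactly. Their poses are not given: they have to be found in the camera images.
- heater: white dry-block heater, fixed, 240 (x) x 260 mm, deck 70 mm above the bench; origin: centre of its underside; its -x side faces the robot. On the deck an aluminium block 130 x 180 mm, top 85 mm above the bench, six wells at own x = +9, +61, own y = -52, 0, +52 mm, a tube in each. In front, three keys in a row at own x = -80, own y = -45, 0, +45 mm
- tube_proud: the one tube not fully seated, in any of the wells: blue cap 34 mm across, 14 mm high, white barrel 29 mm across; origin: centre of the cap's flat top. Starts 12 to 18 mm too high, white barrel showing under the cap. Slides straight down against about 3 N friction, stays where left, stops hard when the cap rests on the block: its top is then 99 mm above the bench, like the others
- tube_a: an identical tube already fully seated in another well: cap top 99 mm above the bench; origin at the centre of the cap's flat top. To be left alone
- tube_b: an identical tube already fully seated in another well: cap top 99 mm above the bench; origin at the centre of the cap's flat top. To be left alone
- tube_c: an identical tube already fully seated in another well: cap top 99 mm above the bench; origin at the centre of the cap's flat top. To be left alone
- tube_d: an identical tube already fully seated in another well: cap top 99 mm above the bench; origin at the centre of the cap's flat top. To be left alone
- tube_e: an identical tube already fully seated in another well: cap top 99 mm above the bench; origin at the centre of the cap's flat top. To be left alone
- key_start: the start key: grey oblong bar key, 18 mm (x) by 32 mm (y), in any of the three key places; origin at the centre of its top, which stands 78 mm above the bench (8 mm over the deck). It goes 5 mm down against a spring (about 1 N at first, 3.5 N fully down) to a hard stop, and springs back up
- key_small1: a small round grey key, 16 mm across, in another of the three key places, same height and travel; origin at the centre of its top. To be left alone
- key_small2: a small round grey key, 16 mm across, in another of the three key places, same height and travel; origin at the centre of its top. To be left alone
- vial: amber glass vial with white cap, 25 mm across, 45 mm high, standing loose on the heater deck at the left end of the row of keys; origin at the centre of its underside. Bystander
- spare_cap: loose blue tube cap, 34 mm across, 14 mm high, lying on the heater deck at the right end of the row of keys; origin at the centre of its underside. Bystander
- beaker: glass beaker, 70 mm across, 90 mm high, on the bench left of the heater; origin at the centre of its underside. Bystander
- jar: white plastic jar, 64 mm across, 85 mm high, on the bench left of the heater; origin at the centre of its underside. Bystander
- dishes: stack of clear dishes, 90 mm across, 32 mm high, on the bench left of the heater; origin at the centre of its underside. Bystander
- bottle: amber glass bottle, 72 mm across, 140 mm high, on the bench right of the heater; origin at the centre of its underside. Bystander
- flask: conical glass flask, 84 mm across, 120 mm high, on the bench right of the heater; origin at the centre of its underside. Bystander

How it is judged:
On the way, in this order (a step that is already met when the one before it is completed fails the run):
1. the proud tube is pressed fully home, within 2.5 mm (z of tube_proud in the frame of heater below 0.1015 m), for 0.2 s.
2. the oblong start key is pressed at least 3.5 mm of its 5 mm (z of key_start in the frame of heater below 0.0745 m), for 0.05 s.
At the end, for the whole second after the job is handed in: the proud tube is home (cap top within 2.5 mm of its seated height), the start key is back up (within 1.5 mm), the other tubes and round keys are within 3 mm of where they were, and the loose bystanders within 12 mm and at rest (z of tube_proud in the frame of heater below 0.1015 m and z of key_start in the frame of heater above 0.0765 m and distance of each of tube_a, tube_b, tube_c, tube_d, tube_e, key_small1, key_small2 from where it was at the start of the episode below 0.003 m and distance of each of vial, spare_cap, beaker, jar, dishes, bottle, flask from where it was at the start of the episode below 0.012 m and linear speed of each of vial, spare_cap, beaker, jar, dishes, bottle, flask below 0.02 m/s); the robot touches nothing.
It fails at once if the start key is pressed before the tube is home (z of key_start in the frame of heater below 0.0755 m and z of tube_proud in the frame of heater above 0.1025 m).
It fails at once if the proud tube is lifted (more than 5 mm above its highest start) (z of tube_proud in the frame of heater above 0.122 m).
It fails at once if the proud tube or the start key is pressed with more than 40 N (contact force between any of tube_proud, key_start and anything else above 40 N).
It fails at once if another tube or a small round key is touched (more than 1 N) or moved (more than 3 mm) (contact force between any of tube_a, tube_b, tube_c, tube_d, tube_e, key_small1, key_small2 and anything else above 1 N or distance of any of tube_a, tube_b, tube_c, tube_d, tube_e, key_small1, key_small2 from where it was at the start of the episode above 0.003 m).
It fails at once if a bystander is moved more than 12 mm (distance of any of vial, spare_cap, beaker, jar, dishes, bottle, flask from where it was at the start of the episode above 0.012 m).
It also fails if it takes over 35 s, if anything falls off the work surface, if the arm or the gripper's body presses on something with over 40 N, if the wrist force passes 120 N, or if a joint passes its speed limit or range.

### The arm

A 6-joint arm with a two-finger parallel gripper is mounted at the origin on the work surface. World frame = base frame: x ahead of the robot, y to its left, z up, the work surface at z = 0. Lengths are in m, angles in rad, forces in N, time in s.
With the tool pointing down it reaches from about 0.375 to 0.925 m from the base axis. Payload 5.7 kg.
Tool frame: the origin (TCP) lies at the very end of the fingers, on their centre line; the grasp point (between the pads) lies 19 mm behind it; z points along the fingers, y is the line along which they close (so a half turn about z gives the same grasp; the last joint's range is limited). The gripper opens to 88 mm and grips with 3 to 60 N. Pads are 20 mm wide; open, the fingers measure 115 mm over their backs; the gripper's body (75 mm by 178 mm) begins 61 mm behind the grasp point.
Start: joints at [-1.31, 0.359, 1.51, -0, 1.272, -0.115], TCP at [0.22, -0.558, 0.223] pointing down, gripper open.
Joint ranges: [-2.97, 2.97], [-1.01, 2.36], [0.21, 2.38], [-0.96, 4.11], [0.2, 2.71], [-2.98, 2.98]. Speed limits (rad/s): [2.39, 2.39, 3.14, 3.14, 3.14, 3.14].

### API

Orientations are given as a rotation vector (axis times angle).
In Python, from bench import robot gives the robot as it stands.
- The arm moves only by the tool apply_moves, never from a script. Its argument "series" is a list of rows, each an object of numbers: "x", "y", "z": the shift along the tool's x, y, z in m; "roll": the turn about the tool's z in rad; "jaw": the gripper command: -1 is shut, 1 is fully open, values between are in proportion. A call has 1 to 10 rows; each row is the pose to reach, as a shift and turn from the pose commanded when the call began, along the tool's axes at that moment; what a row does not reach only later rows make up. A row lasts 1/12 s, in which the tool goes at most 41.7 mm and 7.16 degrees, less where a joint would pass 70% of its speed; a pose out of reach is approached as far as the arm can. A call with a gripper value outside its range is refused whole. The fingers move at their own pace and stop on an object; "newtons" is the grip in N (left out, the last holds). Time passes only in rows, so rows that repeat a pose let the fingers close. It gives the time, the measured TCP pose, the force, the opening and the grip force at its end, in the units of the state.
- robot.get_state(): the state, without advancing time (a new reading comes with each control period).
- robot.snapshot(name): name is "scene" or "side" or "wrist"; returns a dict with "frame" (420x560x3 uint8, blue, green, red), "camera_matrix" (3x3 intrinsics, pixels), "dist_coeffs" ([k1, k2, p1, p2, k3] as OpenCV has them; the pictures are not rectified), "rvec" (rotation vector, rad) and "tvec" (3), from world to camera coordinates, as OpenCV has them; the wrist camera has in their place "T_tool_cam" (4x4, takes a point from camera to tool coordinates, whose origin is the TCP and whose axes are the flange's). Camera axes: x right, y down, z forward; pixel columns grow to the right and rows downward; lengths in m; the calibration is good to about 2 mm. A picture is of the moment at which its call begins: read the wrist's pose just before it. There is no depth.
- robot.finish_job(): hands the job in; it is judged then, once.
Trained networks look in a picture, given as the dict that the camera call returned (one of the last four; its "shot" number tells which), for a name from the list of things; names that differ only in an ending like _2 or _b are one class to them, and where a whole thing is asked for, a point or a joint stands for the part that bears it (a point fixed in the world has none). Each returns a list of dicts, best first, with "confidence" (0 to 1); they miss things now and then, are a little off and sometimes report something else, mostly with a low value. They report only what shows in the picture. A call takes as long as a camera call.
- robot.boxes_of(picture, thing): "extent" ([left, top, right, bottom] in pixels, round what is visible of it).
- robot.outline_of(picture, thing): "pixels" (420x560 bool, what is visible of it) and "extent" ([left, top, right, bottom] in pixels, round what is visible of it).
The state is a dict: "clock": time; "qpos": joint angles; "qd": joint speeds; "tau": joint torques, N m; "tcp_pos": TCP position; "tcp_rot": TCP orientation; "force": force on the tool from outside, world axes, zero at the start; "wrist_torque": the same for the moment, N m; "grip_width": opening from 0.0 (shut) to 1.0 (fully open); "grasp_force": force on a finger pad.
Only numpy, scipy, OpenCV 4.12 (cv2) and the standard library are available. Lean on these libraries where they do the work, as an engineer would, in place of code of your own. Each camera call takes 0.05 s, during which the arm holds its last target. There are 200 camera calls.

## Working session

There is one attempt and no reset: what is moved stays moved. The work goes in short steps, Python scripts to look and compute and a tool call to move; the robot and the scene stay as the last step left them, time stands still between calls to the robot, and variables do not carry over. Pictures are saved under pics/ and viewed, at most 10 in all, crops included, and the job is handed in when it is done.

Besides the shell and the picture viewer there is one more tool, called after "Request:" as a command line: name --argument value ..., lists and objects as JSON in quotes. apply_moves: Moves the arm, as the interface text tells. Its arguments: {"type":"object","properties":{"series":{"type":"array"},"newtons":{"type":"number"}},"required":["series"]}

```bash
mkdir -p pics; cat > h.py <<'E'
import numpy as np, cv2
from bench import robot
def ray(p,u,v):
    K=np.array(p["camera_matrix"]);d=np.array(p["dist_coeffs"])
    n=cv2.undistortPoints(np.array([[[u,v]]],float),K,d).ravel()
    r=np.array([n[0],n[1],1.])
    if "rvec" in p:
        R=cv2.Rodrigues(np.array(p["rvec"],float))[0];t=np.array(p["tvec"],float).ravel()
        return -R.T@t, R.T@r
    T=np.array(p["T_tool_cam"]);s=p["st"]
    R=cv2.Rodrigues(np.array(s["tcp_rot"],float))[0]
    return R@T[:3,3]+np.array(s["tcp_pos"]), R@T[:3,:3]@r
def at(p,u,v,z):
    o,d=ray(p,u,v);return o+d*(z-o[2])/d[2]
def proj(p,X):
    R=cv2.Rodrigues(np.array(p["rvec"],float))[0]
    return cv2.projectPoints(np.array(X,float).reshape(-1,3),np.array(p["rvec"],float),np.array(p["tvec"],float),np.array(p["camera_matrix"]),np.array(p["dist_coeffs"]))[0].reshape(-1,2)
E
python3 - <<'E'
from h import *
s=robot.get_state();print(s)
for n in ["scene","side"]:
    p=robot.snapshot(n);cv2.imwrite(f"pics/{n}0.png",p["frame"])
    print(n,"cam",ray(p,280,210))
    for t,z in [("heater",.07),("tube_proud",.114),("tube_a",.099),("key_start",.078),("key_small1",.078),("vial",.115),("spare_cap",.084)]:
        for b in robot.boxes_of(p,t)[:6]:
            e=b["extent"];print(t,round(b["confidence"],2),np.round(e),at(p,(e[0]+e[2])/2,(e[1]+e[3])/2,z).round(3))
E
```

```text
{'clock': 0.0, 'qpos': array([-1.31009034e+00,  3.59468089e-01,  1.51142489e+00, -3.82965692e-05,
        1.27246795e+00, -1.15084769e-01]), 'qd': array([ 0.0006266 , -0.00062779,  0.00044619,  0.00027632, -0.00057205,
        0.00011712]), 'tau': array([-1.30843495e-03, -5.15383315e+01, -2.70725387e+01,  6.73771813e-02,
        3.52144532e-02, -1.24355479e-04]), 'tcp_pos': array([ 0.22001731, -0.55747583,  0.22183443]), 'tcp_rot': array([-3.08456591e+00, -5.86512011e-01,  2.59245630e-04]), 'force': array([ 0.08089771, -0.66404702, -0.34620924]), 'wrist_torque': array([ 0.05382551, -0.0159733 ,  0.04941505]), 'grasp_force': 0.0, 'grip_width': 0.9961354927934979}
scene cam (array([ 1.28392909, -0.12558926,  0.74244316]), array([-0.7443695 ,  0.09325807, -0.66142863]))
heater 0.76 [207. 197. 321. 282.] [ 0.629 -0.08   0.07 ]
tube_proud 0.59 [240. 208. 256. 228.] [ 0.599 -0.114  0.114]
tube_a 0.66 [283. 218. 297. 230.] [ 0.612 -0.016  0.099]
tube_a 0.58 [282. 236. 298. 246.] [ 0.667 -0.024  0.099]
tube_a 0.45 [234. 226. 250. 242.] [ 0.634 -0.13   0.099]
key_start 0.53 [268. 198. 280. 208.] [ 0.508 -0.043  0.078]
vial 0.73 [307. 197. 319. 212.] [0.565 0.045 0.115]
side cam (array([ 0.04227241, -0.88099047,  1.05345555]), array([ 0.36437043,  0.61832472, -0.69662579]))
heater 0.79 [252. 182. 357. 262.] [ 0.591 -0.082  0.07 ]
tube_a 0.46 [319. 216. 332. 228.] [ 0.621 -0.135  0.099]
tube_a 0.46 [313. 204. 329. 212.] [ 0.642 -0.083  0.099]
vial 0.71 [332. 318. 367. 371.] [ 0.452 -0.47   0.115]
```

```bash
python3 - <<'E'
import cv2,numpy as np
a=cv2.imread("pics/scene0.png")[170:310,160:380];b=cv2.imread("pics/side0.png")[150:290,215:415]
cv2.imwrite("pics/c1.png",cv2.resize(a,None,fx=3.6,fy=3.6,interpolation=3));cv2.imwrite("pics/c2.png",cv2.resize(b,None,fx=4,fy=4,interpolation=3))
E
```

```text
(no output)
```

View pics/c1.png

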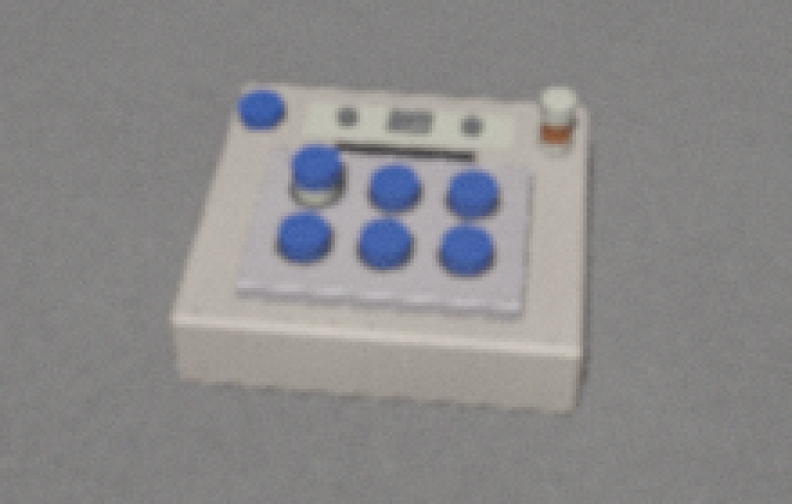

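View pics/c2.png

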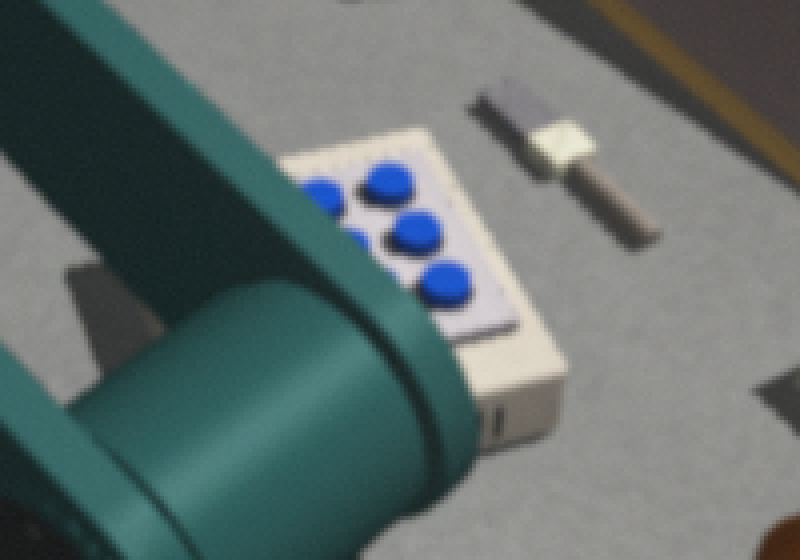

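The proud tube stands in the near row at the robot's right (scene px ≈ 248,216). The start key is in the middle (≈ 274,204), and the other five caps are seated.

```bash
python3 - <<'E'
from h import *
from scipy.optimize import least_squares
p=robot.snapshot("scene")
px=np.array([(395,188),(473,194),(304,238),(385,243),(467,249),(348,117),(410,122),(471,126),(317,167)],float)/3.6+[160,170]
P=np.array([(9,0,92),(9,52,92),(61,-52,92),(61,0,92),(61,52,92),(-80,-45,76),(-80,0,76),(-80,45,76),(9,-52,92)])/1e3
def W(q):
    c,s=np.cos(q[2]),np.sin(q[2]);X=P.copy();X[8,2]+=q[3]
    X[:,:2]=X[:,:2]@np.array([[c,s],[-s,c]])+q[:2];return X
r=least_squares(lambda q:(proj(p,W(q))-px).ravel(),[.59,-.08,0,.015])
print(r.x,np.abs(r.fun).max());print(W(r.x)[[8,6]])
s=robot.get_state();R=cv2.Rodrigues(s["tcp_rot"])[0];print(R.round(3))
for w in W(r.x)[[8,6]]:print(R.T@(np.r_[w[:2],.2]-s["tcp_pos"]))
print(robot.snapshot("wrist")["T_tool_cam"])
E
```

```text
[ 0.58490047 -0.06143648 -0.2107569   0.01388922] 0.5181356834403061
[[ 0.58282292 -0.11416867  0.10588922]
 [ 0.50667064 -0.04470047  0.076     ]]
[[ 0.93   0.367  0.   ]
 [ 0.367 -0.93   0.   ]
 [ 0.    -0.    -1.   ]]
[ 0.50023937 -0.27985874  0.02268109]
[ 0.45490191 -0.37243042  0.0226813 ]
[[-1.08459053e-04 -9.67071006e-01 -2.54506695e-01  6.89450257e-02]
 [ 9.99999547e-01 -3.45667346e-04  8.87308146e-04  1.21054428e-03]
 [-9.46064635e-04 -2.54506484e-01  9.67070605e-01 -1.62061136e-01]
 [ 0.00000000e+00  0.00000000e+00  0.00000000e+00  1.00000000e+00]]
```

Request:
apply_moves --series '[{"x": 0.03,"y": -0.017,"z": -0.02,"jaw": -1},{"x": 0.06,"y": -0.034,"z": -0.03,"jaw": -1},{"x": 0.095,"y": -0.053,"z": -0.03,"jaw": -1},{"x": 0.13,"y": -0.072,"z": -0.03,"jaw": -1},{"x": 0.165,"y": -0.092,"z": -0.03,"jaw": -1},{"x": 0.2,"y": -0.112,"z": -0.03,"jaw": -1},{"x": 0.235,"y": -0.131,"z": -0.03,"jaw": -1},{"x": 0.27,"y": -0.151,"z": -0.03,"jaw": -1},{"x": 0.305,"y": -0.17,"z": -0.03,"jaw": -1},{"x": 0.34,"y": -0.19,"z": -0.03,"jaw": -1}]' --newtons 10

```text
$.series[0]: bad value
```

Request:
apply_moves --series '[{"x": 0.035,"y": -0.02,"z": 0,"jaw": -1},{"x": 0.07,"y": -0.04,"z": 0,"jaw": -1},{"x": 0.105,"y": -0.06,"z": 0,"jaw": -1},{"x": 0.14,"y": -0.08,"z": 0,"jaw": -1},{"x": 0.16,"y": -0.09,"z": 0,"jaw": -1},{"x": 0.16,"y": -0.09,"z": 0,"jaw": -1},{"x": 0.16,"y": -0.09,"z": 0,"jaw": -1},{"x": 0.16,"y": -0.09,"z": 0,"jaw": -1}]'

```text
$.series[0]: bad value
```

```bash
python3 - <<'E'
from h import *
st=robot.get_state();p=robot.snapshot("wrist");p["st"]=st;cv2.imwrite("pics/w1.png",p["frame"])
print({k:st[k] for k in["clock","tcp_pos","tcp_rot","force","grip_width","qpos"]})
for t,z in [("tube_proud",.113),("tube_a",.099),("key_start",.078),("key_small1",.078)]:
    for b in robot.boxes_of(p,t)[:5]:
        e=b["extent"];print(t,round(b["confidence"],2),np.round(e),at(p,(e[0]+e[2])/2,(e[1]+e[3])/2,z).round(4))
E
```

```text
{'clock': 0.9, 'tcp_pos': array([ 0.22021074, -0.55809539,  0.22263316]), 'tcp_rot': array([-3.08619636e+00, -5.86900572e-01,  3.71952802e-05]), 'force': array([ 0.08580681, -0.09634359, -0.39169994]), 'grip_width': 0.9988432674100912, 'qpos': array([-1.31005706e+00,  3.58782911e-01,  1.51039948e+00, -1.81170773e-05,
        1.27249835e+00, -1.15106579e-01])}
```

View pics/w1.png

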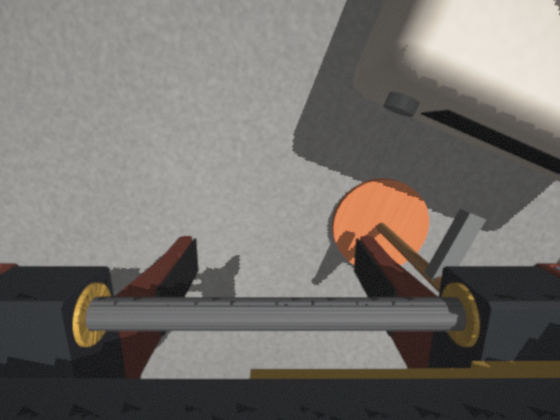

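The moves were refused, probably because `roll` was missing, so the wrist picture still shows the start pose: bench, fingers, and something orange below at px 380,225.

Request:
apply_moves --series '[{"x": 0.02,"y": -0.011,"z": -0.03,"roll": 0,"jaw": -1},{"x": 0.055,"y": -0.031,"z": -0.03,"roll": 0,"jaw": -1},{"x": 0.09,"y": -0.05,"z": -0.03,"roll": 0,"jaw": -1},{"x": 0.125,"y": -0.07,"z": -0.03,"roll": 0,"jaw": -1},{"x": 0.16,"y": -0.09,"z": -0.03,"roll": 0,"jaw": -1},{"x": 0.195,"y": -0.109,"z": -0.03,"roll": 0,"jaw": -1},{"x": 0.23,"y": -0.129,"z": -0.03,"roll": 0,"jaw": -1},{"x": 0.265,"y": -0.148,"z": -0.03,"roll": 0,"jaw": -1},{"x": 0.3,"y": -0.168,"z": -0.03,"roll": 0,"jaw": -1},{"x": 0.335,"y": -0.187,"z": -0.03,"roll": 0,"jaw": -1}]' --newtons 10

```text
clock: 1.98
tcp_pos: [0.4641, -0.2594, 0.2529]
tcp_rot: [3.086, 0.587, 0.0]
force: [0.6, -0.5, 0.1]
grip_width: 0.281
grasp_force: 0.0
```

Request:
apply_moves --series '[{"x": 0.035,"y": -0.02,"z": 0,"roll": 0,"jaw": -1},{"x": 0.07,"y": -0.04,"z": 0,"roll": 0,"jaw": -1},{"x": 0.105,"y": -0.06,"z": 0,"roll": 0,"jaw": -1},{"x": 0.14,"y": -0.08,"z": 0,"roll": 0,"jaw": -1},{"x": 0.165,"y": -0.093,"z": 0,"roll": 0,"jaw": -1},{"x": 0.165,"y": -0.093,"z": 0,"roll": 0,"jaw": -1},{"x": 0.165,"y": -0.093,"z": 0,"roll": 0,"jaw": -1}]'

```text
clock: 2.57
tcp_pos: [0.5831, -0.113, 0.2524]
tcp_rot: [3.085, 0.591, -0.001]
force: [0.1, -0.3, 0.4]
grip_width: 0.005
grasp_force: 0.0
```

```bash
python3 - <<'E'
from h import *
st=robot.get_state();p=robot.snapshot("wrist");p["st"]=st;cv2.imwrite("pics/w2.png",p["frame"])
print({k:st[k] for k in["clock","tcp_pos","tcp_rot","force","grip_width","qpos"]})
for t,z in [("tube_proud",.113),("tube_a",.099),("key_start",.078),("key_small1",.078)]:
    for b in robot.boxes_of(p,t)[:5]:
        e=b["extent"];print(t,round(b["confidence"],2),np.round(e),at(p,(e[0]+e[2])/2,(e[1]+e[3])/2,z).round(4))
E
```

```text
{'clock': 2.5667, 'tcp_pos': array([ 0.58312104, -0.11295368,  0.2524428 ]), 'tcp_rot': array([ 3.08534986e+00,  5.91495011e-01, -5.09375725e-04]), 'force': array([ 0.06592603, -0.32096827,  0.39894818]), 'grip_width': 0.004845399230913929, 'qpos': array([-3.07466622e-01,  3.25443392e-01,  1.48455215e+00, -2.10084977e-04,
        1.33185533e+00,  8.84554139e-01])}
tube_proud 0.69 [262. 184. 293. 218.] [ 0.5817 -0.1168  0.113 ]
tube_a 0.78 [247. 109. 277. 147.] [ 0.6413 -0.0768  0.099 ]
tube_a 0.76 [172. 126. 209. 160.] [ 0.6017 -0.0162  0.099 ]
tube_a 0.65 [218. 155. 252. 186.] [ 0.592  -0.0664  0.099 ]
tube_a 0.63 [286. 141. 320. 176.] [ 0.6291 -0.1258  0.099 ]
key_start 0.91 [181. 221. 214. 246.] [ 0.505  -0.0496  0.078 ]
key_small1 0.57 [219. 246. 236. 261.] [ 0.4945 -0.0894  0.078 ]
key_small1 0.44 [152. 205. 170. 223.] [ 0.5121 -0.0042  0.078 ]
```

View pics/w2.png

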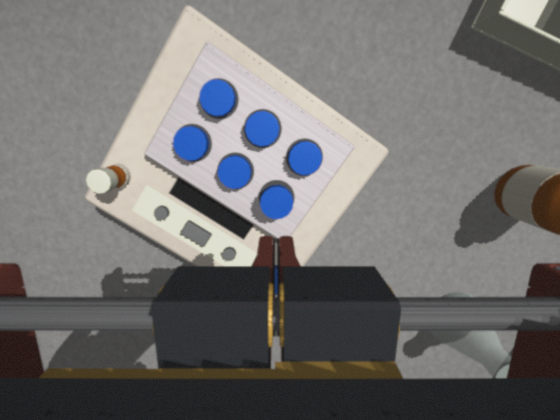

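The wrist picture shows the proud cap at px (277,201) just ahead of the fingertips and the start key at (197,233). It agrees with the scene fit to about 3–5 mm. I'll centre over the cap and go down.

Request:
apply_moves --series '[{"x": -0.002,"y": 0.002,"z": 0.035,"roll": 0,"jaw": -1},{"x": -0.002,"y": 0.002,"z": 0.07,"roll": 0,"jaw": -1},{"x": -0.002,"y": 0.002,"z": 0.1,"roll": 0,"jaw": -1},{"x": -0.002,"y": 0.002,"z": 0.12,"roll": 0,"jaw": -1},{"x": -0.002,"y": 0.002,"z": 0.13,"roll": 0,"jaw": -1},{"x": -0.002,"y": 0.002,"z": 0.13,"roll": 0,"jaw": -1}]'

```text
clock: 3.32
tcp_pos: [0.5793, -0.1171, 0.1205]
tcp_rot: [-3.085, -0.584, 0.006]
force: [0.5, -0.8, 0.7]
grip_width: 0.003
grasp_force: 0.0
```

Request:
apply_moves --series '[{"x": 0,"y": 0,"z": 0.003,"roll": 0,"jaw": -1},{"x": 0,"y": 0,"z": 0.006,"roll": 0,"jaw": -1},{"x": 0,"y": 0,"z": 0.009,"roll": 0,"jaw": -1},{"x": 0,"y": 0,"z": 0.012,"roll": 0,"jaw": -1},{"x": 0,"y": 0,"z": 0.015,"roll": 0,"jaw": -1},{"x": 0,"y": 0,"z": 0.015,"roll": 0,"jaw": -1}]'

```text
clock: 3.82
tcp_pos: [0.5821, -0.1169, 0.1079]
tcp_rot: [3.086, 0.587, 0.002]
force: [0.8, 0.0, -0.2]
grip_width: 0.007
grasp_force: 0.0
```

Request:
apply_moves --series '[{"x": 0,"y": 0,"z": 0.002,"roll": 0,"jaw": -1},{"x": 0,"y": 0,"z": 0.004,"roll": 0,"jaw": -1},{"x": 0,"y": 0,"z": 0.004,"roll": 0,"jaw": -1}]'

```text
clock: 4.07
tcp_pos: [0.5818, -0.1168, 0.1036]
tcp_rot: [3.086, 0.587, 0.001]
force: [0.9, 0.2, 1.9]
grip_width: 0.007
grasp_force: 0.6
```

```bash
python3 - <<'E'
from h import *
p=robot.snapshot("scene");cv2.imwrite("pics/c3.png",cv2.resize(p["frame"][170:290,200:340],None,fx=5,fy=5,interpolation=3));print(robot.get_state()["force"],robot.get_state()["tcp_pos"])
E
```

```text
[1.13495755 0.2969053  0.39167874] [ 0.58162653 -0.11673816  0.10359458]
```

View pics/c3.png

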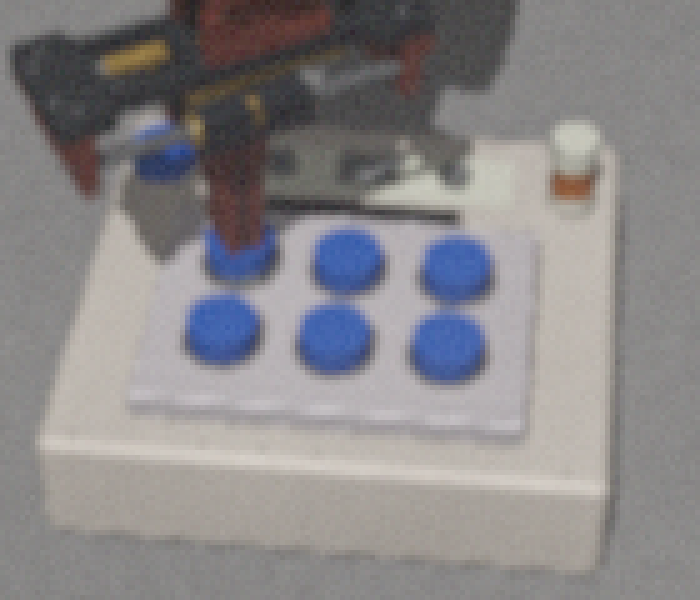

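The fingers are on the proud cap (crop 240,240), roughly central, with only a little barrel still showing. I'll press on in small steps.

Request:
apply_moves --series '[{"x": 0,"y": 0,"z": 0.0015,"roll": 0,"jaw": -1},{"x": 0,"y": 0,"z": 0.003,"roll": 0,"jaw": -1},{"x": 0,"y": 0,"z": 0.004,"roll": 0,"jaw": -1},{"x": 0,"y": 0,"z": 0.004,"roll": 0,"jaw": -1}]'

```text
clock: 4.45
tcp_pos: [0.5815, -0.1167, 0.0994]
tcp_rot: [-3.086, -0.587, -0.0]
force: [0.3, -0.1, 1.3]
grip_width: 0.007
grasp_force: 0.6
```

Request:
apply_moves --series '[{"x": 0,"y": 0,"z": 0.001,"roll": 0,"jaw": -1},{"x": 0,"y": 0,"z": 0.001,"roll": 0,"jaw": -1},{"x": 0,"y": 0,"z": 0.001,"roll": 0,"jaw": -1}]'

```text
clock: 4.7
tcp_pos: [0.5814, -0.1167, 0.0993]
tcp_rot: [-3.086, -0.587, -0.0]
force: [-0.6, 0.6, 8.1]
grip_width: 0.006
grasp_force: 3.8
```

Tube home: hard stop at 0.099 with 8 N. I'll lift off and go over to the start key.

Request:
apply_moves --series '[{"x": 0,"y": 0,"z": -0.02,"roll": 0,"jaw": -1},{"x": 0,"y": 0,"z": -0.06,"roll": 0,"jaw": -1},{"x": -0.014,"y": -0.03,"z": -0.06,"roll": 0,"jaw": -1},{"x": -0.029,"y": -0.062,"z": -0.06,"roll": 0,"jaw": -1},{"x": -0.044,"y": -0.093,"z": -0.06,"roll": 0,"jaw": -1},{"x": -0.044,"y": -0.093,"z": -0.06,"roll": 0,"jaw": -1},{"x": -0.044,"y": -0.093,"z": -0.06,"roll": 0,"jaw": -1}]'

```text
clock: 5.28
tcp_pos: [0.5039, -0.0451, 0.1583]
tcp_rot: [-3.085, -0.589, 0.004]
force: [0.7, -1.6, 0.8]
grip_width: 0.001
grasp_force: 0.0
```

```bash
python3 - <<'E'
from h import *
p=robot.snapshot("scene");cv2.imwrite("pics/c4.png",cv2.resize(p["frame"][170:290,200:340],None,fx=5,fy=5,interpolation=3))
st=robot.get_state();print(st["force"],st["tcp_pos"])
w=robot.snapshot("wrist");w["st"]=st
for t,z in [("tube_proud",.099),("tube_a",.099),("key_start",.078)]:
    for b in robot.boxes_of(w,t)[:6]:
        e=b["extent"];print(t,round(b["confidence"],2),np.round(e),at(w,(e[0]+e[2])/2,(e[1]+e[3])/2,z).round(4))
E
```

```text
[ 1.09250594 -0.16045742 -0.14759294] [ 0.50587931 -0.04605793  0.15860783]
tube_proud 0.82 [375. 142. 429. 189.] [ 0.5785 -0.1153  0.099 ]
tube_proud 0.54 [130. 117. 188. 152.] [0.5356 0.051  0.099 ]
tube_a 0.95 [362.  29. 417.  83.] [ 0.6392 -0.075   0.099 ]
tube_a 0.91 [421.  74. 479. 129.] [ 0.6293 -0.1254  0.099 ]
tube_a 0.89 [258.  51. 306. 105.] [ 0.6008 -0.0148  0.099 ]
tube_a 0.66 [318.  94. 370. 147.] [ 0.5914 -0.0641  0.099 ]
tube_a 0.58 [300.   0. 356.  40.] [ 0.6436 -0.0285  0.099 ]
key_start 0.9 [255. 198. 296. 234.] [ 0.505  -0.0477  0.078 ]
```

View pics/c4.png

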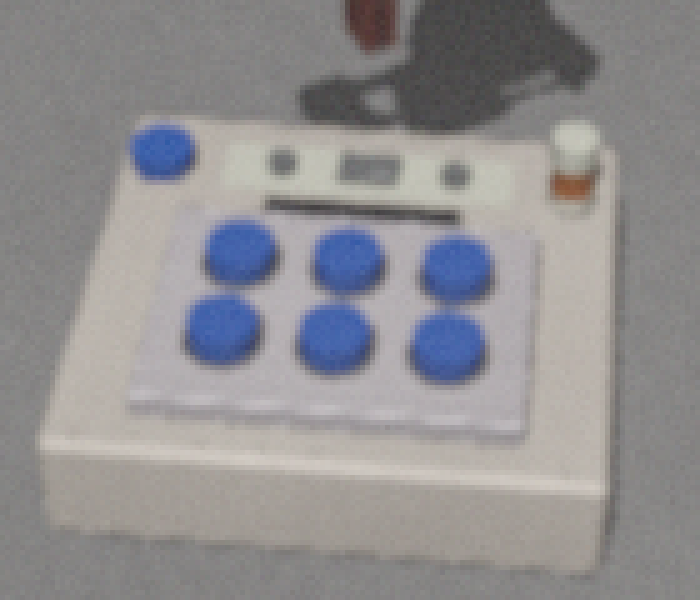

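All six caps are level (the ex-proud one at crop 240,250), and the fingertips are over the start key within 2 mm. Now I'll press it.

Request:
apply_moves --series '[{"x": 0,"y": 0.001,"z": 0.035,"roll": 0,"jaw": -1},{"x": 0,"y": 0.001,"z": 0.06,"roll": 0,"jaw": -1},{"x": 0,"y": 0.001,"z": 0.074,"roll": 0,"jaw": -1},{"x": 0,"y": 0.001,"z": 0.079,"roll": 0,"jaw": -1},{"x": 0,"y": 0.001,"z": 0.082,"roll": 0,"jaw": -1},{"x": 0,"y": 0.001,"z": 0.084,"roll": 0,"jaw": -1},{"x": 0,"y": 0.001,"z": 0.085,"roll": 0,"jaw": -1},{"x": 0,"y": 0.001,"z": 0.085,"roll": 0,"jaw": -1}]'

```text
clock: 6.2
tcp_pos: [0.507, -0.0476, 0.0743]
tcp_rot: [3.086, 0.587, 0.001]
force: [-2.3, -1.6, 3.5]
grip_width: 0.009
grasp_force: 1.4
```

Request:
apply_moves --series '[{"x": 0,"y": 0,"z": 0.001,"roll": 0,"jaw": -1},{"x": 0,"y": 0,"z": 0.001,"roll": 0,"jaw": -1},{"x": 0,"y": 0,"z": 0.001,"roll": 0,"jaw": -1}]'

```text
clock: 6.45
tcp_pos: [0.5072, -0.0475, 0.0733]
tcp_rot: [3.086, 0.587, 0.002]
force: [-1.9, -1.5, 5.0]
grip_width: 0.009
grasp_force: 2.6
```

Request:
apply_moves --series '[{"x": 0,"y": 0,"z": 0.001,"roll": 0,"jaw": -1},{"x": 0,"y": 0,"z": 0.001,"roll": 0,"jaw": -1},{"x": 0,"y": 0,"z": 0.001,"roll": 0,"jaw": -1}]'

```text
clock: 6.7
tcp_pos: [0.5073, -0.0475, 0.073]
tcp_rot: [3.085, 0.587, 0.002]
force: [-3.6, -0.5, 14.1]
grip_width: 0.004
grasp_force: 7.3
```

Request:
apply_moves --series '[{"x": 0,"y": 0,"z": -0.01,"roll": 0,"jaw": -1},{"x": 0,"y": 0,"z": -0.04,"roll": 0,"jaw": -1},{"x": 0,"y": 0,"z": -0.08,"roll": 0,"jaw": -1},{"x": 0,"y": 0,"z": -0.12,"roll": 0,"jaw": -1},{"x": 0,"y": 0,"z": -0.15,"roll": 0,"jaw": -1},{"x": 0,"y": 0,"z": -0.15,"roll": 0,"jaw": -1},{"x": 0,"y": 0,"z": -0.15,"roll": 0,"jaw": -1}]'

```text
clock: 7.28
tcp_pos: [0.5087, -0.0475, 0.224]
tcp_rot: [3.084, 0.587, 0.009]
force: [-0.1, 0.1, -1.2]
grip_width: 0.006
grasp_force: 0.0
```

```bash
python3 - <<'E'
from h import *
p=robot.snapshot("wrist");cv2.imwrite("pics/w3.png",p["frame"]);print(robot.get_state()["tcp_pos"])
E
```

```text
[ 0.50721065 -0.04721418  0.22213305]
```

View pics/w3.png

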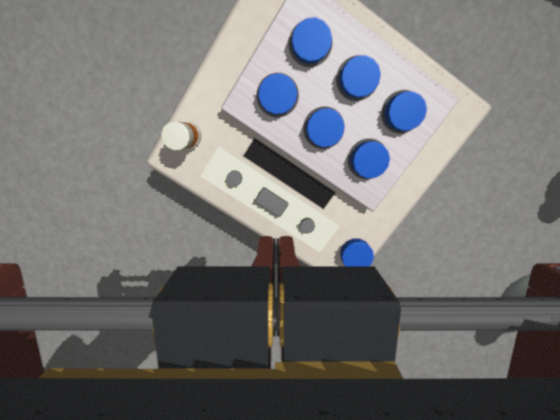

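The six caps are level, the start key (270,202) is clear, and the vial and spare cap look undisturbed. Handing in.

```bash
python3 -c "
from bench import robot
print(robot.finish_job())"
```

```text
the job is handed in; nothing more can be done
None
```

The proud tube is pressed home (fingertips stopped at 99 mm, about 8 N), the start key was pressed its full 5 mm (about 14 N) and released, and the job is handed in at about 7.3 s; no verdict came back.

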